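# Weed out the dishes that rock

### The arm

A 6-joint arm with a two-finger parallel gripper is mounted at the origin on the work surface. World frame = base frame: x ahead of the robot, y to its left, z up, the work surface at z = 0. Lengths are in m, angles in rad, forces in N, time in s.
With the tool pointing down it reaches from about 0.275 to 0.775 m from the base axis. Payload 14.6 kg.
Tool frame: the origin (TCP) lies midway between the tips of the shut fingers; the grasp point (between the pads) lies 19 mm behind it; z points along the fingers, y is the direction in which the jaws open and shut (so a half turn about z gives the same grasp; the last joint's range is limited). The gripper opens to 85 mm and grips with 20 to 120 N. Pads are 22 mm wide; open, the fingers measure 114 mm over their backs; the gripper's body (76 mm by 85 mm) begins 54 mm behind the grasp point. The pads swing forward as they close: fully open they stand 13 mm farther back than shut.
Start: joints at [1.072, 0.263, -0.048, 1.259, 0, 1.415], TCP at [0.177, 0.494, 0.231] pointing down, gripper open.
Joint ranges: [-2.65, 2.65], [-0.89, 1.7], [-1.18, 1.37], [-2.13, 2.11], [-1.35, 1.29], [-3.14, 3.14]. Speed limits (rad/s): [1.89, 1.89, 2.57, 2.79, 3.14, 3.14].

### API

Orientations are given as a unit quaternion [x, y, z, w].
In Python, from rig import env gives the robot as it stands.
- The arm moves only by the shell command python3 -m jog 'ROWS' [OPENING] [FORCE]. ROWS is JSON, a list of rows, each an object of numbers: "x", "y", "z": the shift along the tool's x, y, z in cm; "twist": the turn about the tool's z in rad. In form: [{"x": .., "y": .., "z": .., "twist": ..}, ...]. A call has 1 to 12 rows; each row is the pose to reach, as a shift and turn from the pose commanded when the call began, along the tool's axes at that moment; what a row does not reach only later rows make up. A row lasts 1/8 s, in which the tool goes at most 62.5 mm and 10.7 degrees, less where a joint would pass 70% of its speed; a pose out of reach is approached as far as the arm can. A call with a gripper value outside its range is refused whole. OPENING is the finger opening in cm, from 0 to 8.54, set as the call begins (- or left out, the last holds). The fingers move at their own pace and stop on an object; FORCE is the grip in N (left out, the last holds). Time passes only in rows, so rows that repeat a pose let the fingers close. It gives the time, the measured TCP pose, the force and the opening at its end, in the units of the state.
- env.get_obs(): the state, without advancing time (a new reading comes with each control period).
- env.grab_frame(name): name is "side" or "top" or "wrist"; returns a dict with "image" (420x560x3 uint8, red, green, blue), "vfov" (degrees; the focal length in pixels is half the picture's height over the tangent of half this angle, whatever the lens; pixels are square), "cx", "cy" (the principal point, pixels), "rvec" (rotation vector, rad) and "tvec" (3), from world to camera coordinates, as OpenCV has them. Camera axes: x right, y down, z forward; pixel columns grow to the right and rows downward; lengths in m; the calibration is good to about 2 mm. A picture is of the moment at which its call begins. There is no depth.
- env.sign_off(): hands the job in, once; it reports no verdict.
The state is a dict: "time_s": time; "joint_positions": joint angles; "dq": joint speeds; "effort": joint torques, N m; "eef_pos": TCP position; "orientation": TCP orientation; "ft_force": force on the tool from outside, world axes, zero at the start; "ft_torque": the same for the moment, N m; "gripper_width": finger opening in m.
Only numpy, scipy, OpenCV 4.12 (cv2) and the standard library are available. Lean on these libraries where they do the work, as an engineer would, in place of code of your own. Each camera call takes 0.05 s, during which the arm holds its last target.

### The job

Some of the four shallow brown stoneware dishes on the board have sagged in the firing and rock when you press on the rim, though they look just like the sound ones. Set every dish that rocks down gently in the grey tub, upright on its floor, and leave the steady ones standing where they are; do not disturb the cup, jar and beaker around.

Things in the scene. Friction and masses are not known exactly. Their poses are not given: they have to be found in the camera images.
- board: flat beech serving board, 340 x 340 x 10 mm, fixed on the table, with four dark rings of 145 mm burnt into its top as places. An upright dish stands level in each. The rules call the dishes dish_a to dish_d; which stands where, so which places hold those that rock, is drawn anew each time. Looks and poses do not tell, and the state has no poses of the dishes. Origin: centre of its underside.
- place_1 (a point): centre of one of the four rings, on the board's top, 10 mm above the table; axes as the board's. A dish stands here, centred within 5 mm: round, shallow, straight-sided, dark brown ribbed stoneware, open on top, outside diameter 130 mm, height 30 mm (rim 40 mm above the table), wall 8 mm thick all round up to the flat rim, inside 21 mm deep, about 0.36 kg.
- place_2 (a point): centre of another ring, 180 mm from place_1, with another such dish. Any dish that is sound stands on its foot ring, 58 mm from its axis, and does not give (under 1 mm) when pressed straight down on the rim with up to 15 N.
- place_3 (a point): centre of another ring, 180 mm from place_1, with another such dish. Any dish that has sagged rests on a swell 32 mm across in the middle of its underside: 1.5 to 5 N straight down anywhere on its rim tips it about 0.09 rad until the foot ring touches on that side; the rim goes down about 4 mm there, and it rocks back level when let go. Unpressed, its rim is as high as a sound one's.
- place_4 (a point): centre of the last ring, across the middle from place_1, with another such dish.
- tub: grey plastic tub for rejects, open on top, fixed on the table: outside 370 mm along its x axis, 210 mm along its y axis, 55 mm high; walls and floor 5 mm thick (inside 360 x 200 mm, floor 5 mm above the table), so that two dishes fit in side by side along x. Origin: centre of its underside.
- cup: bystander: white ceramic cup with a handle, 72 mm across, 58 mm high. Origin: centre of its underside.
- jar: bystander: closed glass jar, 90 mm across, 150 mm high. Origin: centre of its underside.
- beaker: bystander: stainless steel beaker, 84 mm across, 105 mm high. Origin: centre of its underside.

How it is judged:
By the outcome, as a careful person would: the job done as asked, in the order asked, and still so for the second after the job is handed in, with the robot touching nothing.
It also fails if it takes over 67 s, if anything falls off the work surface, if the arm or the gripper's body presses on something with over 40 N, if the wrist force passes 120 N, or if a joint passes its speed limit or range.

## Working session

There is one attempt and no reset: what is moved stays moved. The work goes in short steps, Python scripts to look and compute and a shell command to move; the robot and the scene stay as the last step left them, time stands still between calls to the robot, and variables do not carry over. Pictures are saved under pics/ and viewed, and the job is handed in when it is done.

```bash
ls; mkdir -p pics; python3 - <<'E'
from rig import env
import cv2
for n in ["top","side","wrist"]:
    f=env.grab_frame(n)
    cv2.imwrite(f"pics/{n}0.png",f["image"][:,:,::-1])
    print(n,f["vfov"],f["cx"],f["cy"],f["rvec"],f["tvec"])
o=env.get_obs()
for k,v in o.items(): print(k,v)
E
```

```text
pics
top 49.962693698594855 283.17659628349736 212.678469496729 [ 2.15829411 -2.21491384  0.06854949] [0.0168269  0.59590718 1.52032982]
side 53.91021002570537 282.91633344709044 209.44973067915694 [ 2.26945359 -0.88316964  0.36024467] [-0.44268132  0.33121609  1.08665894]
wrist 63.90147166207145 278.3360102993804 205.03396475762037 [-2.37487827 -1.67279411 -0.23325084] [-0.52370043 -0.03592745  0.37939996]
time_s 0.15
joint_positions [ 1.07168988e+00  2.63396538e-01 -4.87565108e-02  1.25939463e+00
  5.54243340e-06  1.41546284e+00]
dq [-0.00074917 -0.00161993  0.00109549 -0.00061263  0.00073342 -0.0012782 ]
effort [ 1.28014221e-03 -6.37828660e+01  3.84649301e+01  1.05736242e-02
 -1.74885190e-04  2.09347837e-05]
eef_pos [0.17687276 0.49410237 0.23095684]
orientation [ 1.71041320e-01  9.85263785e-01 -3.54852304e-04 -1.23371042e-04]
ft_force [-0.12436596 -0.10952181  0.62979799]
ft_torque [ 0.0056395   0.02452295 -0.00131226]
gripper_width 0.08552020747249156
```

View pics/top0.png

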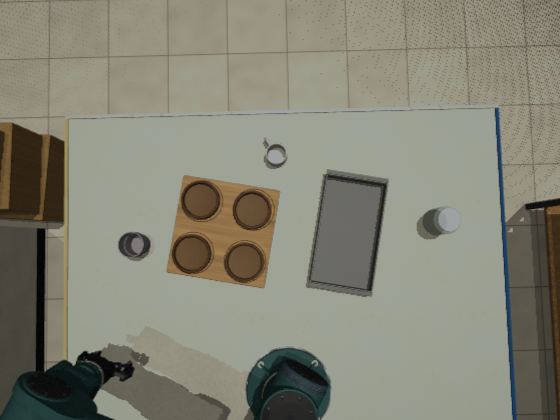

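View pics/side0.png

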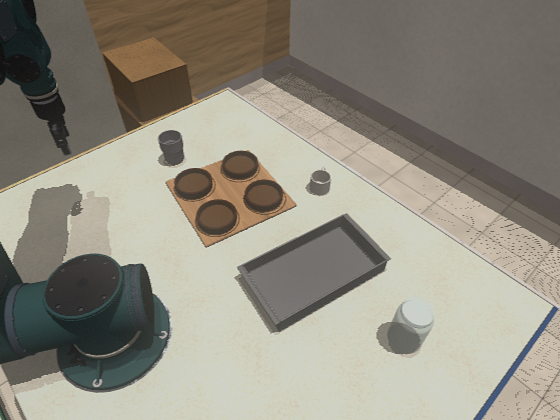

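View pics/wrist0.png

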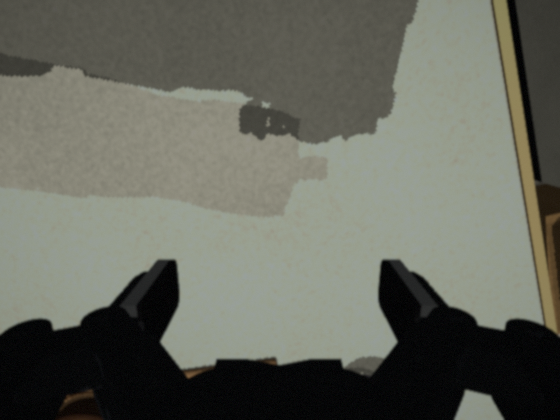

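The top view shows the board at (167-280, 176-287) with four dishes at about (201,200), (253,210), (192,253) and (244,262). The tub is at (307-388, 170-296), the cup at (276,155), the beaker at (135,245) and the jar at (441,221). I'll enlarge it to measure.

```bash
python3 - <<'E'
import cv2
im=cv2.imread("pics/top0.png")
cv2.imwrite("pics/top0_b.png",cv2.resize(im[165:300,155:290],None,fx=4.4,fy=4.4,interpolation=cv2.INTER_CUBIC))
cv2.imwrite("pics/top0_t.png",cv2.resize(im[160:305,290:400],None,fx=4,fy=4,interpolation=cv2.INTER_CUBIC))
E
```

```text
(no output)
```

View pics/top0_b.png

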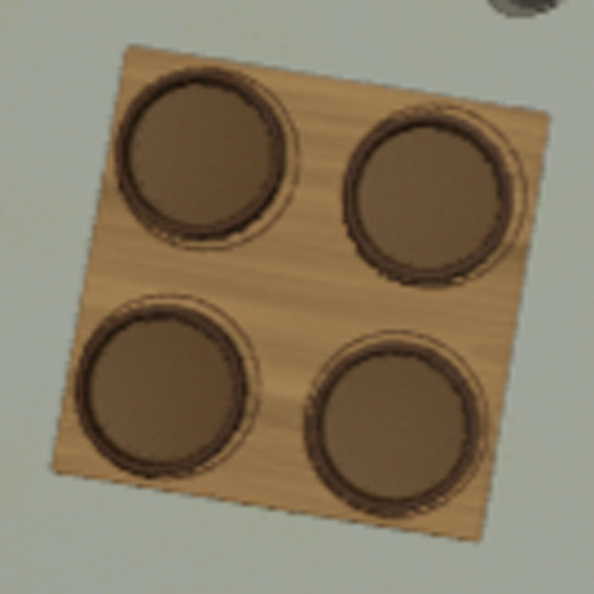

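View pics/top0_t.png

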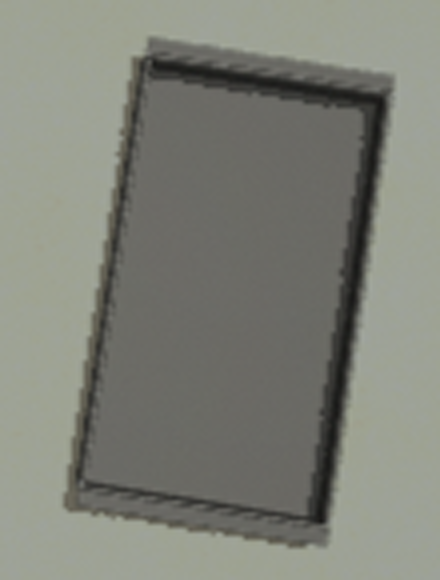

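```bash
cat > h.py <<'E'
import numpy as np,cv2
from scipy.optimize import least_squares
def cal(f):
    h=f["image"].shape[0]; F=h/2/np.tan(np.radians(f["vfov"])/2)
    K=np.array([[F,0,f["cx"]],[0,F,f["cy"]],[0,0,1]]); return K,np.array(f["rvec"],float),np.array(f["tvec"],float)
def proj(f,P):
    K,r,t=cal(f); return cv2.projectPoints(np.array(P,float).reshape(-1,3),r,t,K,None)[0][:,0]
def ray(f,uv,z):
    K,r,t=cal(f); R=cv2.Rodrigues(r)[0]; c=-R.T@t
    d=R.T@np.linalg.inv(K)@np.array([uv[0],uv[1],1.]); return c+d*(z-c[2])/d[2]
def rect(c,a,L,W,z):
    u=np.array([np.cos(a),np.sin(a)]);v=np.array([-u[1],u[0]])
    return np.array([[*(np.array(c)+sx*L/2*u+sy*W/2*v),z] for sx,sy in [(1,1),(1,-1),(-1,-1),(-1,1)]])
def circ(c,r,z,n=90):
    t=np.linspace(0,2*np.pi,n);return np.c_[c[0]+r*np.cos(t),c[1]+r*np.sin(t),0*t+z]
E
python3 - <<'E'
from rig import env
from h import *
import pickle
f=env.grab_frame("top"); s=env.grab_frame("side"); pickle.dump((f,s),open("fr.pkl","wb"))
K,r,t=cal(f);print("cam",-cv2.Rodrigues(r)[0].T@t)
bc=[np.array([(x+.5)/4.4-.5+155,(y+.5)/4.4-.5+165]) for x,y in [(128,46),(550,113),(480,542),(53,470)]]
B=np.array([ray(f,p,.01)[:2] for p in bc]);print(B,[np.linalg.norm(B[i]-B[i-1]) for i in range(4)],B.mean(0))
tc=[np.array([(x+.5)/4-.5+290,(y+.5)/4-.5+160]) for x,y in [(148,38),(394,77),(328,546),(78,510)]]
for z in (.055,.0):
  T=np.array([ray(f,p,z)[:2] for p in tc]);print(T,[np.linalg.norm(T[i]-T[i-1]) for i in range(4)],T.mean(0))
d=(B[0]+B[1]-B[2]-B[3]);print(np.arctan2(d[1],d[0]))
T=np.array([ray(f,p,.055)[:2] for p in tc]);d=(T[0]+T[1]-T[2]-T[3]);print(np.arctan2(d[1],d[0]))
for n,p in [("cup",(276,155)),("beaker",(135,245)),("jar",(441,221))]: print(n,ray(f,p,.06))
E
```

```text
cam [ 0.49537553 -0.00158611  1.55608221]
[[0.7360559  0.34203519]
 [0.67442341 0.01170239]
 [0.34255813 0.07421139]
 [0.40629932 0.40397109]] [np.float64(0.3355226632858384), np.float64(0.33603321225823823), np.float64(0.3377009612783029), np.float64(0.33586366169322546)] [0.53983419 0.20798001]
[[ 0.73652147 -0.14828489]
 [ 0.69815446 -0.35317955]
 [ 0.31076695 -0.28293098]
 [ 0.34538925 -0.07795804]] [np.float64(0.39740442512080254), np.float64(0.20845586389358878), np.float64(0.3937054054206148), np.float64(0.2078764255100948)] [ 0.52270803 -0.21558837]
[[ 0.74535711 -0.15365997]
 [ 0.70558432 -0.36606201]
 [ 0.30400284 -0.29323952]
 [ 0.33989372 -0.08075633]] [np.float64(0.4119654153842767), np.float64(0.21609373507128377), np.float64(0.40813086274476035), np.float64(0.21549306593109213)] [ 0.5237095  -0.22342946]
-0.18591850784197497
-0.17864264659626072
cup [0.78795929 0.02038513 0.06      ]
beaker [0.49893111 0.49509096 0.06      ]
jar [ 0.55220663 -0.52147906  0.06      ]
```

```bash
cat > ov.py <<'E'
from h import *
import pickle
f,s=pickle.load(open("fr.pkl","rb"))
bc=np.array([.540,.208]);ba=-.186;tc=np.array([.523,-.2155]);ta=-.180
u=np.array([np.cos(ba),np.sin(ba)]);v=np.array([-u[1],u[0]])
print([ (bc+sx*.09*u+sy*.09*v).round(4) for sx,sy in [(1,1),(1,-1),(-1,1),(-1,-1)]])
for n,fr,(x0,y0,x1,y1),k in [("top",f,(150,160,410,310),3),("side",s,(140,110,420,340),2.8)]:
    im=cv2.resize(fr["image"][y0:y1,x0:x1,::-1].copy(),None,fx=k,fy=k,interpolation=cv2.INTER_CUBIC)
    def dr(P,c):
        p=((proj(fr,P)-[x0,y0]+.5)*k-.5); cv2.polylines(im,[np.round(p*8).astype(np.int32)],False,c,1,cv2.LINE_AA,3)
    cl=lambda P:np.r_[P,P[:1]]
    dr(cl(rect(bc,ba,.34,.34,.01)),(0,255,0))
    dr(cl(rect(tc,ta,.37,.21,.055)),(0,0,255)); dr(cl(rect(tc,ta,.36,.2,.005)),(255,255,0))
    for sx,sy in [(1,1),(1,-1),(-1,1),(-1,-1)]:
        c=bc+sx*.09*u+sy*.09*v
        dr(circ(c,.0725,.01),(0,255,255)); dr(circ(c,.065,.04),(255,0,255)); 
    cv2.imwrite(f"pics/ov_{n}.png",im)
E
python3 ov.py
```

```text
[array([0.6451, 0.2798]), array([0.6118, 0.1029]), array([0.4682, 0.3131]), array([0.4349, 0.1362])]
```

View pics/ov_top.png

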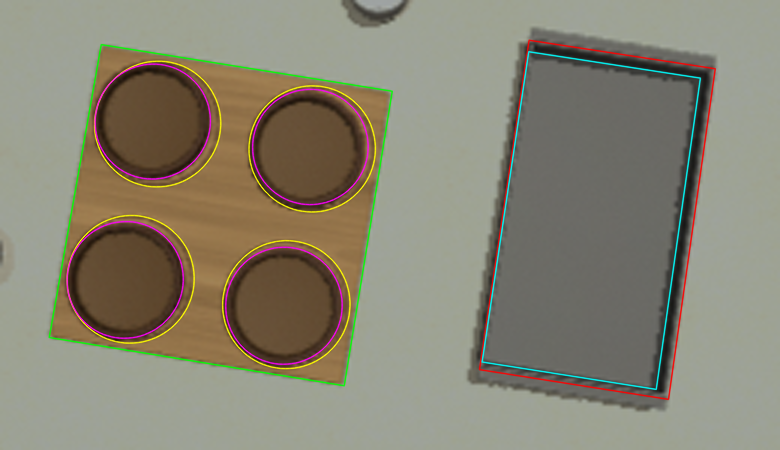

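View pics/ov_side.png

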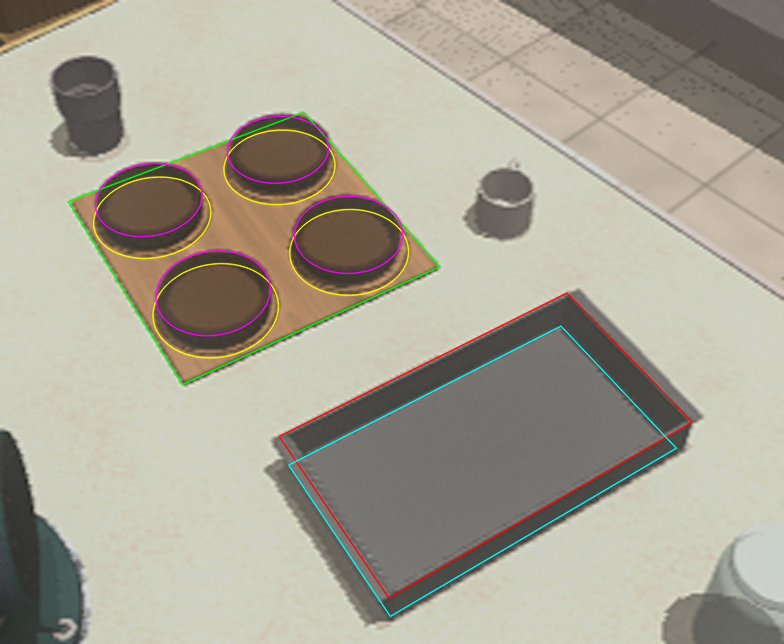

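Projected board, dish and tub outlines match the picture to within a few pixels. The tub also has small lips at its ends. Next I'll press-test each dish on the rim point nearest the board centre, with the fingers shut.

```bash
cat > go.py <<'E'
# usage: go.py x y z [yaw_of_tool_y_deg]  -> shift in tool axes (cm) and twist from measured pose
import sys,numpy as np
from rig import env
from scipy.spatial.transform import Rotation as Rr
o=env.get_obs();R=Rr.from_quat(o["orientation"]).as_matrix();p=np.array(o["eef_pos"])
a=[float(v) for v in sys.argv[1:]]
d=R.T@(np.array(a[:3])-p)*100
yaw=np.degrees(np.arctan2(R[1,1],R[0,1]))
print("t",round(o["time_s"],2),"tcp",p.round(4),"yawY",round(yaw,1),"w",round(o["gripper_width"],4),"F",np.round(o["ft_force"],2))
print("shift cm",d.round(2))
if len(a)>3:
    e=(a[3]-yaw+90)%180-90; print("twist",round(-np.radians(e),3),"deg",e, "j6",round(o["joint_positions"][5],2))
E
python3 go.py .5026 .2628 .055
```

```text
t 0.25 tcp [0.1769 0.4942 0.2311] yawY 70.3 w 0.0854 F [-0.84  0.75 -0.77]
shift cm [-38.46 -10.8   17.61]
```

```bash
python3 -m jog '[{"x":-6,"y":-1.7,"z":2},{"x":-12,"y":-3.4,"z":4},{"x":-18,"y":-5,"z":6},{"x":-24,"y":-6.7,"z":8},{"x":-30,"y":-8.4,"z":10},{"x":-35,"y":-9.8,"z":12},{"x":-38.5,"y":-10.8,"z":13},{"x":-38.5,"y":-10.8,"z":13},{"x":-38.5,"y":-10.8,"z":13}]' 0 40; python3 go.py .5026 .2628 .045
```

```text
t 0.25 tcp [0.1769 0.4942 0.2311] yawY 70.3 w 0.0854 F [-0.84  0.75 -0.77]
shift cm [-38.46 -10.8   18.61]validation failed for argument at $[0]...
```

```bash
python3 -m jog '[{"x":-6,"y":-1.7,"z":2,"twist":0},{"x":-12,"y":-3.4,"z":4,"twist":0},{"x":-18,"y":-5,"z":6,"twist":0},{"x":-24,"y":-6.7,"z":8,"twist":0},{"x":-30,"y":-8.4,"z":10,"twist":0},{"x":-35,"y":-9.8,"z":12,"twist":0},{"x":-38.5,"y":-10.8,"z":13,"twist":0},{"x":-38.5,"y":-10.8,"z":13,"twist":0},{"x":-38.5,"y":-10.8,"z":13,"twist":0}]' 0 40; python3 go.py .5026 .2628 .045
```

```text
time_s: 1.38
eef_pos: [0.5026, 0.263, 0.1013]
orientation: [0.171, 0.985, -0.0, -0.0]
ft_force: [0.0, -0.4, -0.7]
gripper_width: 0.0
t 1.38 tcp [0.5026 0.263  0.1013] yawY 70.3 w 0.0 F [ 0.03 -0.44 -0.67]
shift cm [-0.01 -0.01  5.63]
```

```bash
python3 -m jog '[{"x":0,"y":0,"z":4,"twist":0},{"x":0,"y":0,"z":5.7,"twist":0},{"x":0,"y":0,"z":5.9,"twist":0},{"x":0,"y":0,"z":6.05,"twist":0},{"x":0,"y":0,"z":6.15,"twist":0}]'; python3 -m jog '[{"x":0,"y":0,"z":0.1,"twist":0}]';python3 go.py .5026 .2628 .045; python3 - <<'E'
from rig import env
import cv2
f=env.grab_frame("wrist"); cv2.imwrite("pics/w1.png",f["image"][:,:,::-1])
E
```

```text
time_s: 2.0
eef_pos: [0.5033, 0.2633, 0.0407]
orientation: [0.171, 0.985, 0.0, 0.001]
ft_force: [-0.0, 0.7, -1.2]
gripper_width: 0.0
time_s: 2.12
eef_pos: [0.5034, 0.263, 0.0395]
orientation: [0.171, 0.985, 0.0, 0.001]
ft_force: [-2.7, -1.3, 12.5]
gripper_width: -0.0002
t 2.12 tcp [0.5034 0.263  0.0395] yawY 70.3 w -0.0002 F [-2.72 -1.32 12.54]
shift cm [ 0.07 -0.05 -0.55]
```

View pics/w1.png

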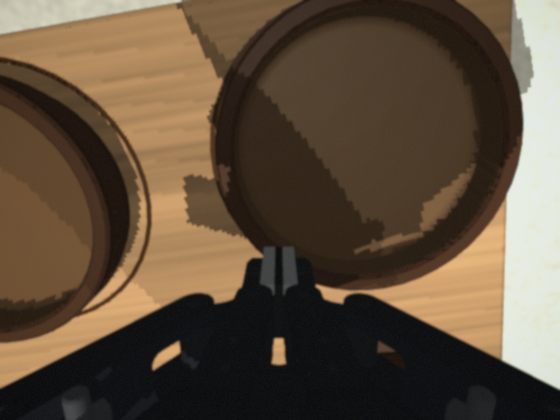

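The wrist view shows the shut fingertips on the rim at about (278,255). I'll hold one more row to see whether it gives.

```bash
python3 -m jog '[{"x":0,"y":0,"z":0.02,"twist":0},{"x":0,"y":0,"z":0.02,"twist":0}]'
```

```text
time_s: 2.42
eef_pos: [0.5035, 0.263, 0.0396]
orientation: [0.171, 0.985, 0.0, 0.001]
ft_force: [-1.6, -1.2, 10.9]
gripper_width: 0.0001
```

Dish A (near-left) is steady: 11 N with the rim staying at 39.6 mm. Next is B at (.5948,.2454).

```bash
python3 -m jog '[{"x":0,"y":0,"z":-1.5,"twist":0},{"x":0,"y":0,"z":-1.5,"twist":0}]'; python3 go.py .5948 .2454 .0413
```

```text
time_s: 2.68
eef_pos: [0.5038, 0.2631, 0.055]
orientation: [0.171, 0.985, 0.001, 0.001]
ft_force: [0.6, 0.2, -0.3]
gripper_width: 0.0006
t 2.67 tcp [0.5038 0.2631 0.055 ] yawY 70.3 w 0.0006 F [ 0.63  0.2  -0.35]
shift cm [-9.16  1.4   1.39]
```

```bash
python3 -m jog '[{"x":-5,"y":0.8,"z":0,"twist":0},{"x":-9.2,"y":1.4,"z":0.2,"twist":0},{"x":-9.2,"y":1.4,"z":1.2,"twist":0},{"x":-9.2,"y":1.4,"z":1.4,"twist":0},{"x":-9.2,"y":1.4,"z":1.4,"twist":0}]';python3 -m jog '[{"x":0,"y":0,"z":0.12,"twist":0},{"x":0,"y":0,"z":0.22,"twist":0},{"x":0,"y":0,"z":0.22,"twist":0}]';
```

```text
time_s: 3.3
eef_pos: [0.5934, 0.2452, 0.0396]
orientation: [0.171, 0.985, -0.0, -0.0]
ft_force: [0.2, 0.5, 0.8]
gripper_width: -0.0003
time_s: 3.68
eef_pos: [0.5941, 0.245, 0.0375]
orientation: [0.171, 0.985, -0.0, -0.0]
ft_force: [-0.5, -1.4, 2.9]
gripper_width: 0.0002
```

```bash
python3 -m jog '[{"x":0,"y":0,"z":0.1,"twist":0},{"x":0,"y":0,"z":0.1,"twist":0}]'; python3 - <<'E'
from rig import env
import cv2
f=env.grab_frame("wrist"); cv2.imwrite("pics/w2.png",f["image"][:,:,::-1])
E
python3 -m jog '[{"x":0,"y":0,"z":-1.5,"twist":0},{"x":0,"y":0,"z":-1.5,"twist":0}]';python3 go.py .5774 .1532 .042
```

```text
time_s: 3.92
eef_pos: [0.5943, 0.245, 0.0363]
orientation: [0.171, 0.985, -0.0, -0.0]
ft_force: [-1.3, -0.8, 1.9]
gripper_width: -0.0002
time_s: 4.22
eef_pos: [0.5954, 0.2453, 0.053]
orientation: [0.171, 0.985, 0.001, 0.001]
ft_force: [0.1, 0.6, 0.3]
gripper_width: -0.0002
t 4.22 tcp [0.5954 0.2453 0.053 ] yawY 70.3 w -0.0002 F [0.12 0.65 0.29]
shift cm [-1.41 -9.28  1.09]
```

View pics/w2.png

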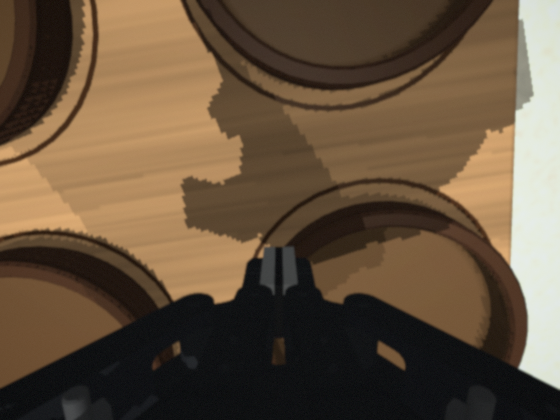

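B gave nearly 4 mm at 2–3 N, so it rocks. Next is C.

```bash
python3 -m jog '[{"x":-0.8,"y":-5,"z":0,"twist":0},{"x":-1.4,"y":-9.3,"z":0.1,"twist":0},{"x":-1.4,"y":-9.3,"z":0.8,"twist":0},{"x":-1.4,"y":-9.3,"z":1.1,"twist":0},{"x":-1.4,"y":-9.3,"z":1.1,"twist":0}]';python3 -m jog '[{"x":0,"y":0,"z":0.1,"twist":0},{"x":0,"y":0,"z":0.2,"twist":0},{"x":0,"y":0,"z":0.2,"twist":0}]';
```

```text
time_s: 4.85
eef_pos: [0.5763, 0.1536, 0.0401]
orientation: [0.171, 0.985, 0.0, -0.0]
ft_force: [0.4, 0.6, -0.1]
gripper_width: -0.0001
time_s: 5.22
eef_pos: [0.5762, 0.1531, 0.0384]
orientation: [0.171, 0.985, 0.0, -0.0]
ft_force: [-1.7, 1.5, 2.3]
gripper_width: 0.0002
```

```bash
python3 -m jog '[{"x":0,"y":0,"z":0.1,"twist":0},{"x":0,"y":0,"z":0.18,"twist":0},{"x":0,"y":0,"z":0.18,"twist":0}]'; 
python3 -m jog '[{"x":0,"y":0,"z":-1.5,"twist":0},{"x":0,"y":0,"z":-1.5,"twist":0}]';python3 go.py .4852 .1706 .042
```

```text
time_s: 5.6
eef_pos: [0.5761, 0.1527, 0.0365]
orientation: [0.171, 0.985, -0.0, -0.0]
ft_force: [-1.4, 1.8, 3.0]
gripper_width: -0.0
time_s: 5.85
eef_pos: [0.5771, 0.1527, 0.053]
orientation: [0.171, 0.985, 0.0, 0.001]
ft_force: [0.9, -0.3, -0.9]
gripper_width: 0.0002
t 5.85 tcp [0.5771 0.1527 0.053 ] yawY 70.3 w 0.0002 F [ 0.89 -0.27 -0.89]
shift cm [ 9.26 -1.42  1.08]
```

C also rocks, giving 3.5 mm at 3 N. Next is D.

```bash
python3 -m jog '[{"x":5,"y":-0.8,"z":0,"twist":0},{"x":9.3,"y":-1.4,"z":0.1,"twist":0},{"x":9.3,"y":-1.4,"z":0.8,"twist":0},{"x":9.3,"y":-1.4,"z":1.1,"twist":0},{"x":9.3,"y":-1.4,"z":1.1,"twist":0}]';python3 -m jog '[{"x":0,"y":0,"z":0.1,"twist":0},{"x":0,"y":0,"z":0.15,"twist":0},{"x":0,"y":0,"z":0.15,"twist":0}]';
```

```text
time_s: 6.48
eef_pos: [0.4849, 0.1707, 0.0404]
orientation: [0.171, 0.985, -0.0, 0.0]
ft_force: [0.8, 0.4, -0.1]
gripper_width: 0.0002
time_s: 6.85
eef_pos: [0.4849, 0.1708, 0.0396]
orientation: [0.171, 0.985, 0.0, 0.001]
ft_force: [-0.9, 0.7, 8.6]
gripper_width: 0.0001
```

D is steady: 8.6 N at 39.6 mm. The rockers are therefore B and C. I'll go above C's grasp point on its -v side with jaws along v (79.5°) and look before gripping.

```bash
python3 -m jog '[{"x":0,"y":0,"z":-4,"twist":0},{"x":0,"y":0,"z":-9,"twist":0}]';python3 go.py .6005 .0429 .13 79.5
```

```text
time_s: 7.1
eef_pos: [0.4837, 0.1706, 0.1297]
orientation: [0.171, 0.985, -0.0, -0.001]
ft_force: [0.7, 0.4, 1.1]
gripper_width: -0.0001
t 7.1 tcp [0.4837 0.1706 0.1297] yawY 70.3 w -0.0001 F [0.73 0.4  1.1 ]
shift cm [-15.31  -8.08  -0.05]
twist -0.161 deg 9.217090324729668 j6 0.52
```

```bash
python3 -m jog '[{"x":-5,"y":-2.7,"z":0,"twist":-0.1},{"x":-10,"y":-5.4,"z":0,"twist":-0.16},{"x":-15.3,"y":-8.1,"z":0,"twist":-0.16},{"x":-15.3,"y":-8.1,"z":0,"twist":-0.16},{"x":-15.3,"y":-8.1,"z":0,"twist":-0.16}]' 3 80;python3 go.py .6005 .0429 .13 79.5
cat > look.py <<'E'
import sys
from h import *
from rig import env
n=sys.argv[1]; f=env.grab_frame("wrist"); im=cv2.resize(f["image"][:,:,::-1].copy(),None,fx=1.4,fy=1.4)
for c in [(.6451,.2798),(.6118,.1029)]:
    for r,z,col in [(.065,.04,(255,0,255)),(.057,.04,(0,255,0)),(.0725,.01,(0,255,255))]:
        P=circ(c,r,z); K,rv,t=cal(f); zc=(cv2.Rodrigues(rv)[0]@P.T).T[:,2]+t[2]; p=proj(f,P)*1.4
        for i in range(len(p)-1):
            if zc[i]>.03 and zc[i+1]>.03 and abs(p[i]).max()<3000: cv2.line(im,tuple(int(v) for v in p[i]),tuple(int(v) for v in p[i+1]),col,1,cv2.LINE_AA)
cv2.imwrite(f"pics/{n}.png",im)
import pickle; pickle.dump(f,open(n+".pkl","wb"))
E
python3 look.py w3
```

```text
time_s: 7.72
eef_pos: [0.6004, 0.043, 0.1287]
orientation: [0.092, 0.996, 0.0, -0.0]
ft_force: [-0.7, -0.7, 0.6]
gripper_width: 0.0298
t 7.72 tcp [0.6004 0.043  0.1287] yawY 79.4 w 0.0298 F [-0.68 -0.66  0.58]
shift cm [-0.01 -0.01 -0.13]
twist -0.001 deg 0.06365782265595499 j6 0.12
```

View pics/w3.png

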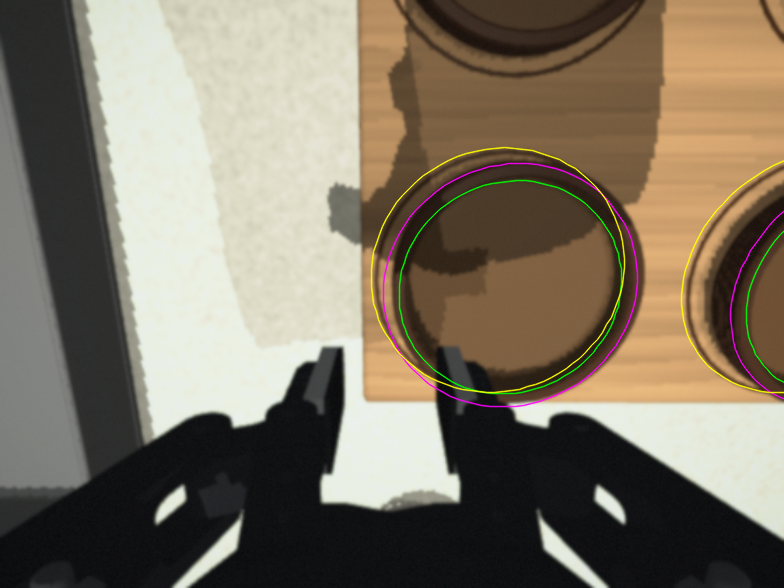

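Dish C's real rim sits slightly right of and above the predicted outline, by about 3 mm. I'll enlarge to measure it.

```bash
python3 - <<'E'
import pickle,cv2
f=pickle.load(open("w3.pkl","rb"));im=f["image"][90:300,255:475,::-1]
im=cv2.convertScaleAbs(im,alpha=1.8,beta=20)
cv2.imwrite("pics/w3z.png",cv2.resize(im,None,fx=2.8,fy=2.8,interpolation=cv2.INTER_CUBIC))
E
```

```text
(no output)
```

View pics/w3z.png

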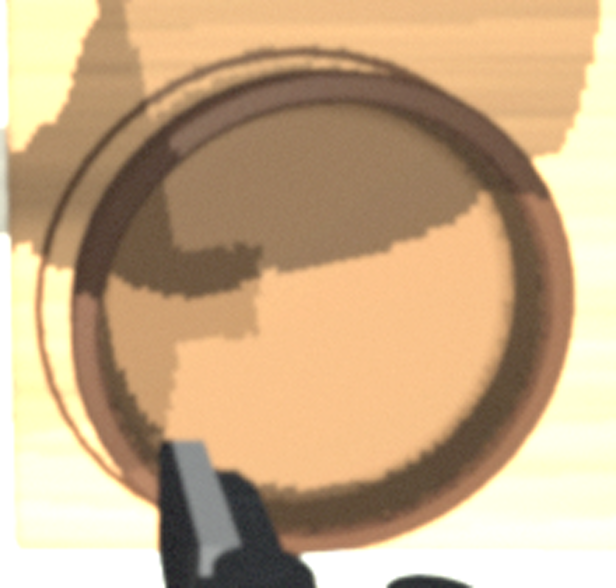

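```bash
python3 - <<'E'
from h import *
import pickle
f=pickle.load(open("w3.pkl","rb"))
w=np.array([ray(f,((x+.5)/2.8-.5+255,(y+.5)/2.8-.5+90),.04)[:2] for x,y in [(573,295),(548,198),(340,70),(180,130),(75,310),(335,550)]])
s=least_squares(lambda q:np.hypot(*(w-q[:2]).T)-q[2],[.61,.1,.065]);print(s.x,s.fun*1000)
s=least_squares(lambda q:np.hypot(*(w-q).T)-.065,[.61,.1]);print(s.x,s.fun*1000)
c=s.x; v=np.array([.185,.983]);print("grasp",c-.061*v)
E
python3 go.py .6009 .0477 .022
```

```text
[0.6104998  0.10702365 0.06361252] [ 0.13727756 -0.49956802  0.73534243 -0.48931385  0.0168194   0.09944248]
[0.61121439 0.10669581] [-0.94742047 -1.31450012  0.1092184  -1.381565   -1.49444794 -2.01864849]
grasp [0.59992939 0.04673281]
t 7.78 tcp [0.6001 0.0435 0.129 ] yawY 79.5 w 0.0297 F [-0.68  0.35 -0.87]
shift cm [-0.    0.42 10.7 ]
```

```bash
python3 -m jog '[{"x":0,"y":0.33,"z":4,"twist":0},{"x":0,"y":0.33,"z":8,"twist":0},{"x":0,"y":0.33,"z":10,"twist":0},{"x":0,"y":0.33,"z":10.6,"twist":0},{"x":0,"y":0.33,"z":10.6,"twist":0}]';  python3 -m jog '[{"x":0,"y":0,"z":0,"twist":0},{"x":0,"y":0,"z":0,"twist":0},{"x":0,"y":0,"z":0,"twist":0},{"x":0,"y":0,"z":0,"twist":0}]' 0 80
```

```text
time_s: 8.4
eef_pos: [0.6012, 0.0469, 0.0236]
orientation: [0.091, 0.996, 0.0, 0.0]
ft_force: [-1.2, 0.2, 1.2]
gripper_width: 0.0301
time_s: 8.9
eef_pos: [0.6016, 0.0463, 0.0235]
orientation: [0.092, 0.996, 0.0, 0.0]
ft_force: [0.7, 0.7, 2.6]
gripper_width: 0.0068
```

```bash
python3 -m jog '[{"x":0,"y":0,"z":-0.5,"twist":0},{"x":0,"y":0,"z":-1.5,"twist":0},{"x":0,"y":0,"z":-3,"twist":0},{"x":0,"y":0,"z":-6,"twist":0},{"x":0,"y":0,"z":-8,"twist":0},{"x":0,"y":0,"z":-8,"twist":0}]'; python3 look.py w4; python3 - <<'E'
from rig import env
import cv2
f=env.grab_frame("side"); cv2.imwrite("pics/s4.png",cv2.resize(f["image"][100:330,140:420,::-1],None,fx=2.5,fy=2.5))
E
```

```text
time_s: 9.65
eef_pos: [0.6022, 0.0462, 0.105]
orientation: [0.092, 0.996, 0.0, 0.002]
ft_force: [-0.3, 0.1, -4.9]
gripper_width: 0.0064
```

View pics/w4.png

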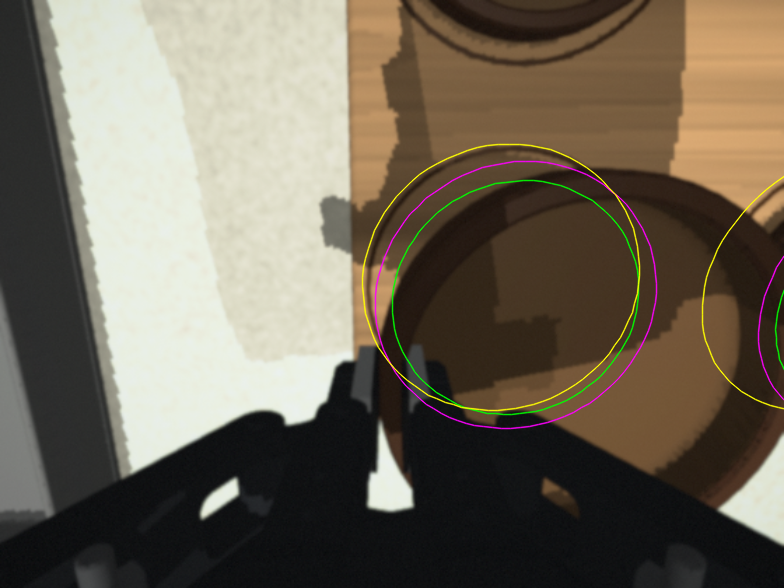

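View pics/s4.png

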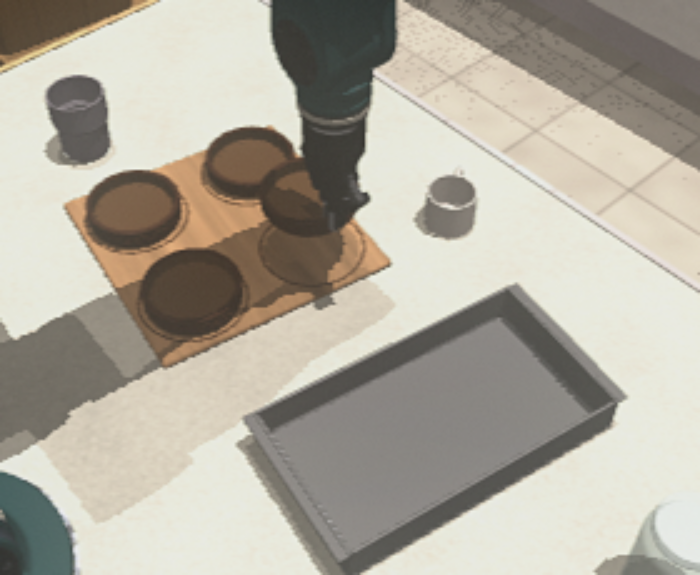

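C is held roughly level, clear of its ring at side-view (310,250). Carrying it to the far slot of the tub.

```bash
python3 go.py .6025 -.292 .1 79.7
```

```text
t 9.75 tcp [0.6011 0.0463 0.1029] yawY 79.5 w 0.0068 F [ 0.33 -0.05 -4.2 ]
shift cm [ -6.32 -33.23   0.29]
twist -0.004 deg 0.23145128157648287 j6 0.13
```

```bash
python3 -m jog '[{"x":-0.6,"y":-3,"z":0,"twist":0},{"x":-1.5,"y":-8,"z":0,"twist":0},{"x":-2.5,"y":-13,"z":0,"twist":0},{"x":-3.4,"y":-18,"z":0,"twist":0},{"x":-4.4,"y":-23,"z":0,"twist":0},{"x":-5.3,"y":-28,"z":0,"twist":0},{"x":-5.9,"y":-31,"z":0,"twist":0},{"x":-6.3,"y":-33.2,"z":0,"twist":0},{"x":-6.3,"y":-33.2,"z":0,"twist":0},{"x":-6.3,"y":-33.2,"z":0,"twist":0}]'; python3 go.py .6025 -.292 .0185 79.7; cat > lt.py <<'E'
import sys
from h import *
from rig import env
for n,(x0,y0,x1,y1),k in [("top",(280,150,410,310),3.7),("side",(220,180,400,340),3.5)]:
    f=env.grab_frame(n); cv2.imwrite(f"pics/{n}_{sys.argv[1]}.png",cv2.resize(f["image"][y0:y1,x0:x1,::-1],None,fx=k,fy=k,interpolation=cv2.INTER_CUBIC))
E
python3 lt.py 5
```

```text
time_s: 11.0
eef_pos: [0.6024, -0.2907, 0.1027]
orientation: [0.091, 0.996, 0.0, -0.0]
ft_force: [0.2, 0.1, -4.0]
gripper_width: 0.0066
t 11.0 tcp [ 0.6024 -0.2907  0.1027] yawY 79.5 w 0.0066 F [ 0.21  0.08 -3.97]
shift cm [-0.04 -0.13  8.42]
twist -0.003 deg 0.19770906736292204 j6 -0.39
```

View pics/side_5.png

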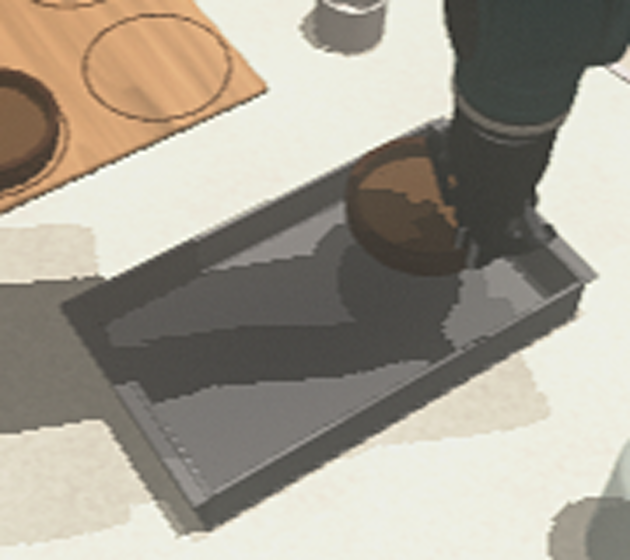

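View pics/top_5.png

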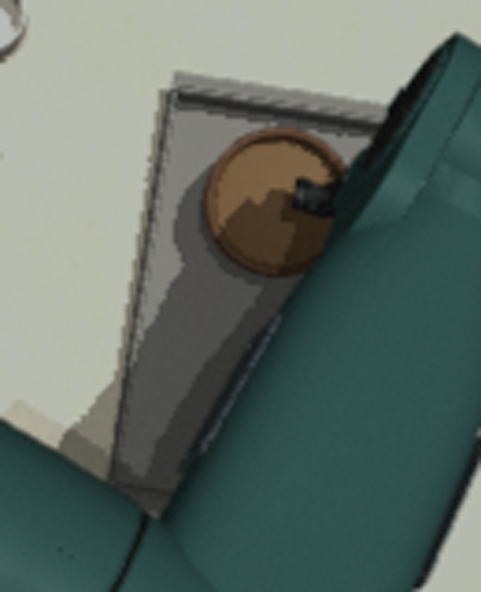

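```bash
python3 -m jog '[{"x":0,"y":-0.1,"z":2,"twist":0},{"x":0,"y":-0.1,"z":4.5,"twist":0},{"x":0,"y":-0.1,"z":6.5,"twist":0},{"x":0,"y":-0.1,"z":7.5,"twist":0},{"x":0,"y":-0.1,"z":7.9,"twist":0},{"x":0,"y":-0.1,"z":7.9,"twist":0}]'; python3 -m jog '[{"x":0,"y":0,"z":0.15,"twist":0},{"x":0,"y":0,"z":0.25,"twist":0},{"x":0,"y":0,"z":0.25,"twist":0}]'
```

```text
time_s: 11.85
eef_pos: [0.6026, -0.2926, 0.0245]
orientation: [0.092, 0.996, -0.0, 0.0]
ft_force: [-0.0, 0.5, -3.2]
gripper_width: 0.0065
time_s: 12.22
eef_pos: [0.6024, -0.2926, 0.0217]
orientation: [0.092, 0.996, -0.0, 0.0]
ft_force: [0.1, 0.1, -3.5]
gripper_width: 0.0067
```

```bash
python3 -m jog '[{"x":0,"y":0,"z":0.1,"twist":0},{"x":0,"y":0,"z":0.2,"twist":0},{"x":0,"y":0,"z":0.2,"twist":0}]'; python3 -m jog '[{"x":0,"y":0,"z":0.1,"twist":0},{"x":0,"y":0,"z":0.1,"twist":0}]'
```

```text
time_s: 12.6
eef_pos: [0.6024, -0.2928, 0.0197]
orientation: [0.092, 0.996, -0.0, 0.0]
ft_force: [-0.1, -2.3, -1.7]
gripper_width: 0.0066
time_s: 12.85
eef_pos: [0.6025, -0.293, 0.0189]
orientation: [0.092, 0.996, -0.0, 0.0]
ft_force: [-0.5, -2.5, 2.8]
gripper_width: 0.0064
```

```bash
python3 -m jog '[{"x":0,"y":0,"z":0,"twist":0},{"x":0,"y":0,"z":0,"twist":0},{"x":0,"y":0,"z":0,"twist":0}]' 1.2 20;  python3 -m jog '[{"x":0,"y":0,"z":0,"twist":0},{"x":0,"y":0,"z":0,"twist":0}]' 2.4; python3 -m jog '[{"x":0,"y":0,"z":-1,"twist":0},{"x":0,"y":0,"z":-4,"twist":0},{"x":0,"y":0,"z":-8.5,"twist":0},{"x":0,"y":0,"z":-12,"twist":0},{"x":0,"y":0,"z":-12,"twist":0}]'; python3 lt.py 6; python3 go.py .6338 .2238 .13 79.5
```

```text
time_s: 13.22
eef_pos: [0.6023, -0.2924, 0.0185]
orientation: [0.092, 0.996, 0.0, -0.0]
ft_force: [-0.0, 0.6, 0.2]
gripper_width: 0.012
time_s: 13.48
eef_pos: [0.6023, -0.2926, 0.0186]
orientation: [0.092, 0.996, 0.0, -0.0]
ft_force: [0.6, -0.4, 0.3]
gripper_width: 0.0236
time_s: 14.1
eef_pos: [0.6035, -0.2933, 0.1422]
orientation: [0.092, 0.996, -0.001, 0.002]
ft_force: [-0.3, -0.2, -1.1]
gripper_width: 0.024
t 14.2 tcp [ 0.6023 -0.2926  0.1389] yawY 79.5 w 0.0238 F [ 0.47 -0.72  0.03]
shift cm [ 6.35 51.35  0.88]
twist -0.001 deg 0.030935330445217346 j6 -0.39
```

View pics/side_6.png

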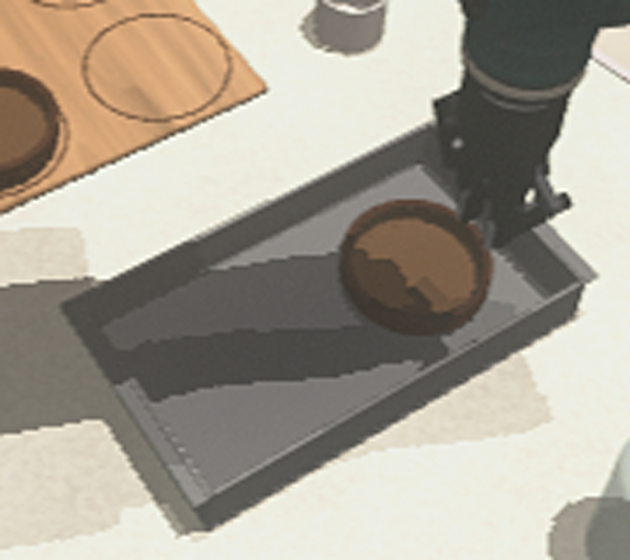

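C stands upright in the tub's far half at side-crop (417,265). Going to B.

```bash
python3 -m jog '[{"x":0.6,"y":5,"z":0,"twist":0},{"x":1.2,"y":10.5,"z":0,"twist":0},{"x":1.9,"y":16,"z":0,"twist":0},{"x":2.6,"y":21.5,"z":0.2,"twist":0},{"x":3.3,"y":27,"z":0.4,"twist":0},{"x":4,"y":32.5,"z":0.6,"twist":0},{"x":4.7,"y":38,"z":0.8,"twist":0},{"x":5.4,"y":43.5,"z":0.9,"twist":0},{"x":6,"y":48,"z":0.9,"twist":0},{"x":6.3,"y":51.3,"z":0.9,"twist":0},{"x":6.3,"y":51.3,"z":0.9,"twist":0},{"x":6.3,"y":51.3,"z":0.9,"twist":0}]' 3 80; python3 go.py .6338 .2238 .13 79.5; python3 look.py w7; python3 - <<'E'
import pickle,cv2
f=pickle.load(open("w7.pkl","rb"));im=f["image"][90:300,255:475,::-1]
im=cv2.convertScaleAbs(im,alpha=1.8,beta=20)
cv2.imwrite("pics/w7z.png",cv2.resize(im,None,fx=2.8,fy=2.8,interpolation=cv2.INTER_CUBIC))
E
```

```text
time_s: 15.7
eef_pos: [0.6338, 0.2228, 0.1288]
orientation: [0.092, 0.996, -0.0, -0.001]
ft_force: [0.7, -0.2, 0.2]
gripper_width: 0.0302
t 15.7 tcp [0.6338 0.2228 0.1288] yawY 79.5 w 0.0302 F [ 0.68 -0.16  0.21]
shift cm [ 0.01  0.1  -0.12]
twist -0.001 deg 0.028992730075714235 j6 0.4
```

View pics/w7z.png

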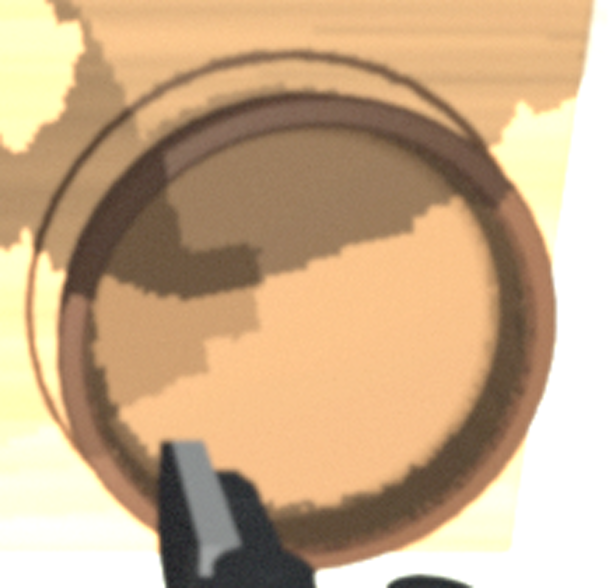

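Zoomed outer-rim points of B are: right (555,320), upper right (507,195), top (315,93), upper left (160,155), left (60,330), bottom (330,568).

```bash
python3 - <<'E'
from h import *
import pickle
f=pickle.load(open("w7.pkl","rb"))
w=np.array([ray(f,((x+.5)/2.8-.5+255,(y+.5)/2.8-.5+90),.04)[:2] for x,y in [(555,320),(507,195),(315,93),(160,155),(60,330),(330,568)]])
s=least_squares(lambda q:np.hypot(*(w-q[:2]).T)-q[2],[.64,.28,.065]);print(s.x,s.fun*1000)
c=s.x[:2]; v=np.array([.185,.983]);print("grasp",c-.061*v)
E
python3 go.py .6338 .2238 .0235
```

```text
[0.64875415 0.28152495 0.06364637] [ 0.5531563  -1.41440415  1.31545208 -0.30789602 -0.3419241   0.1956159 ]
grasp [0.63746915 0.22156195]
t 15.75 tcp [0.6339 0.2224 0.129 ] yawY 79.4 w 0.0298 F [ 0.81 -0.06  0.5 ]
shift cm [ 0.02  0.14 10.55]
```

```bash
python3 -m jog '[{"x":-0.36,"y":0,"z":4,"twist":0},{"x":-0.36,"y":0,"z":8,"twist":0},{"x":-0.36,"y":0,"z":10,"twist":0},{"x":-0.36,"y":0,"z":10.6,"twist":0},{"x":-0.36,"y":0,"z":10.6,"twist":0}]';  python3 -m jog '[{"x":0,"y":0,"z":0,"twist":0},{"x":0,"y":0,"z":0,"twist":0},{"x":0,"y":0,"z":0,"twist":0},{"x":0,"y":0,"z":0,"twist":0}]' 0 80; python3 -m jog '[{"x":0,"y":0,"z":-0.5,"twist":0},{"x":0,"y":0,"z":-1.5,"twist":0},{"x":0,"y":0,"z":-3,"twist":0},{"x":0,"y":0,"z":-6,"twist":0},{"x":0,"y":0,"z":-8,"twist":0},{"x":0,"y":0,"z":-8,"twist":0}]';python3 go.py .4255 -.2605 .103 79.5
```

```text
time_s: 16.38
eef_pos: [0.6379, 0.222, 0.024]
orientation: [0.092, 0.996, 0.0, 0.0]
ft_force: [-0.0, 1.2, 0.1]
gripper_width: 0.03
time_s: 16.88
eef_pos: [0.6381, 0.2225, 0.0241]
orientation: [0.092, 0.996, -0.0, 0.001]
ft_force: [0.3, -2.8, 6.4]
gripper_width: 0.0057
time_s: 17.62
eef_pos: [0.6386, 0.2229, 0.1057]
orientation: [0.092, 0.996, 0.001, 0.002]
ft_force: [0.3, 0.0, -3.2]
gripper_width: 0.0059
t 17.62 tcp [0.6386 0.2229 0.1057] yawY 79.5 w 0.0059 F [ 0.25  0.   -3.17]
shift cm [ 12.12 -51.42   0.17]
twist -0.0 deg 0.0258212046214652 j6 0.4
```

```bash
python3 -m jog '[{"x":0.7,"y":-3,"z":0,"twist":0},{"x":1.9,"y":-8,"z":0,"twist":0},{"x":3.1,"y":-13,"z":0,"twist":0},{"x":4.3,"y":-18,"z":0,"twist":0},{"x":5.5,"y":-23,"z":0,"twist":0},{"x":6.7,"y":-28,"z":0,"twist":0},{"x":7.9,"y":-33,"z":0,"twist":0},{"x":9.1,"y":-38,"z":0,"twist":0},{"x":10.3,"y":-43,"z":0,"twist":0},{"x":11.4,"y":-47.5,"z":0,"twist":0},{"x":12.2,"y":-51.2,"z":0,"twist":0},{"x":12.2,"y":-51.2,"z":0,"twist":0}]';python3 -m jog '[{"x":0,"y":0,"z":0,"twist":0}]';python3 go.py .424 -.2584 .025 79.5;python3 lt.py 8
```

```text
time_s: 19.12
eef_pos: [0.4231, -0.2602, 0.1031]
orientation: [0.093, 0.996, 0.0, -0.0]
ft_force: [0.3, 0.6, -2.6]
gripper_width: 0.0059
time_s: 19.25
eef_pos: [0.424, -0.258, 0.1032]
orientation: [0.092, 0.996, 0.0, -0.0]
ft_force: [-0.3, 0.2, -4.1]
gripper_width: 0.0061
t 19.25 tcp [ 0.424  -0.258   0.1032] yawY 79.5 w 0.0061 F [-0.32  0.2  -4.15]
shift cm [-0.01 -0.05  7.82]
twist -0.001 deg 0.045403233986050395 j6 -0.53
```

View pics/side_8.png

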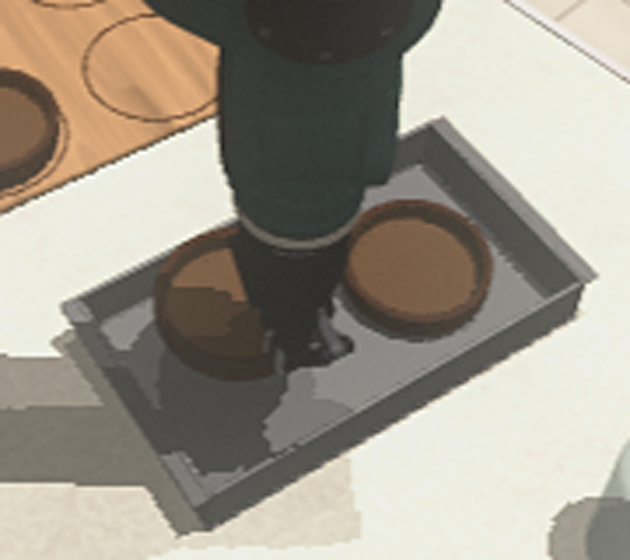

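B hangs over the near half, clear of C. Lowering.

```bash
python3 -m jog '[{"x":0,"y":0,"z":2,"twist":0},{"x":0,"y":0,"z":4.5,"twist":0},{"x":0,"y":0,"z":6.5,"twist":0},{"x":0,"y":0,"z":7.5,"twist":0},{"x":0,"y":0,"z":7.9,"twist":0},{"x":0,"y":0,"z":7.9,"twist":0}]'; python3 -m jog '[{"x":0,"y":0,"z":0.1,"twist":0},{"x":0,"y":0,"z":0.2,"twist":0},{"x":0,"y":0,"z":0.3,"twist":0},{"x":0,"y":0,"z":0.3,"twist":0}]'
```

```text
time_s: 20.1
eef_pos: [0.4244, -0.2584, 0.0249]
orientation: [0.092, 0.996, -0.0, 0.0]
ft_force: [-0.4, 0.5, -2.5]
gripper_width: 0.0058
time_s: 20.6
eef_pos: [0.4241, -0.2585, 0.0216]
orientation: [0.092, 0.996, 0.0, -0.0]
ft_force: [0.4, -0.2, -3.1]
gripper_width: 0.0058
```

```bash
python3 -m jog '[{"x":0,"y":0,"z":0.1,"twist":0},{"x":0,"y":0,"z":0.2,"twist":0},{"x":0,"y":0,"z":0.2,"twist":0}]'; python3 -m jog '[{"x":0,"y":0,"z":0.08,"twist":0},{"x":0,"y":0,"z":0.08,"twist":0}]'
```

```text
time_s: 20.98
eef_pos: [0.4243, -0.2587, 0.0197]
orientation: [0.092, 0.996, -0.0, 0.0]
ft_force: [-1.4, -2.0, 0.7]
gripper_width: 0.0058
time_s: 21.22
eef_pos: [0.4243, -0.2589, 0.0191]
orientation: [0.092, 0.996, -0.0, 0.0]
ft_force: [-2.6, -2.4, 6.0]
gripper_width: 0.0064
```

```bash
python3 -m jog '[{"x":0,"y":0,"z":0,"twist":0},{"x":0,"y":0,"z":0,"twist":0},{"x":0,"y":0,"z":0,"twist":0}]' 1.2 20;  python3 -m jog '[{"x":0,"y":0,"z":0,"twist":0},{"x":0,"y":0,"z":0,"twist":0}]' 2.4; python3 -m jog '[{"x":0,"y":0,"z":-1,"twist":0},{"x":0,"y":0,"z":-4,"twist":0},{"x":0,"y":0,"z":-8.5,"twist":0},{"x":0,"y":0,"z":-13,"twist":0},{"x":0,"y":0,"z":-18,"twist":0},{"x":0,"y":0,"z":-20,"twist":0},{"x":0,"y":0,"z":-20,"twist":0},{"x":0,"y":0,"z":-20,"twist":0}]'; python3 - <<'E'
from rig import env
import cv2
for n in("top","side"):
    f=env.grab_frame(n); cv2.imwrite(f"pics/{n}_9.png",f["image"][:,:,::-1])
E
```

```text
time_s: 21.6
eef_pos: [0.4242, -0.2583, 0.0187]
orientation: [0.092, 0.996, 0.0, -0.0]
ft_force: [-0.5, -0.1, 0.3]
gripper_width: 0.0118
time_s: 21.85
eef_pos: [0.4242, -0.2584, 0.0188]
orientation: [0.092, 0.996, 0.0, 0.0]
ft_force: [0.8, 0.0, -0.0]
gripper_width: 0.024
time_s: 22.85
eef_pos: [0.4239, -0.2582, 0.2182]
orientation: [0.092, 0.996, 0.0, -0.0]
ft_force: [-0.4, -0.5, -0.0]
gripper_width: 0.024
```

View pics/side_9.png

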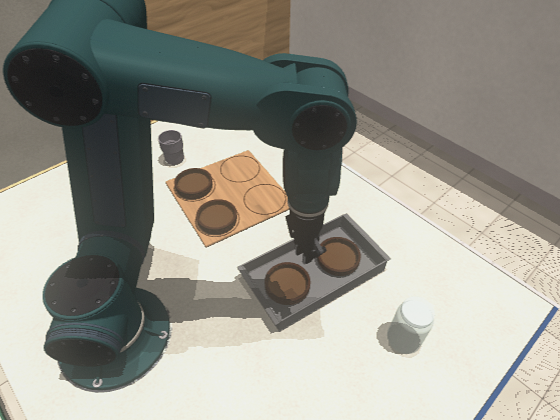

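View pics/top_9.png

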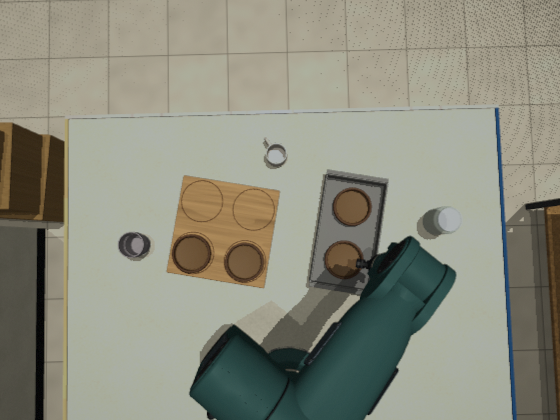

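Both dishes are flat in the tub, at top-view (351,207) and (344,260). A and D are still at (192,253) and (244,262), and the cup, beaker and jar haven't moved.

```bash
python3 -c "
from rig import env
print(env.sign_off())"
```

```text
the job is handed in; nothing more can be done
None
```

I found two dishes that rock, moved both to the grey tub, and handed the job in at about 23 s of the 67 s allowed.

| Dish position on the board | Press test on the rim | Result |
|---|---|---|
| Far left | gave nearly 4 mm at 2–3 N | rocks, moved to the tub |
| Far right | gave about 3.5 mm at 3 N | rocks, moved to the tub |
| Near left | held at about 11–12 N, under 1 mm of give | steady, left in place |
| Near right | held at about 9 N, under 1 mm of give | steady, left in place |

I gripped each rocking dish by its wall, lowered it in small steps until it touched the tub floor, and let go there; the wrist read at most about 6 N upward as they touched.

**Last checks:** the final top and side pictures show both dishes upright and apart on the tub floor. The two steady dishes and the cup, jar and beaker are where they were. The gripper is about 20 cm clear above the tub and reads about zero force.

**Disagreements:** the gripper showed 6–7 mm across the 8 mm walls, but both dishes held without slipping. The wrist picture put the far-left and far-right dishes about 4 mm from where I had assumed them, so I corrected each grasp before closing.

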